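# Load the delivery crate and drop its gate latch into the catch

## Robot

A 7-joint arm with a two-finger parallel gripper is mounted at the origin on the work surface; the furniture and walls round the work are solid. World frame = base frame: x ahead of the robot, y to its left, z up, the work surface at z = 0. Lengths are in m, angles in rad, forces in N, time in s.
With the tool pointing down it reaches from about 0.425 to 0.925 m from the base axis. Payload 6.8 kg.
Tool frame: the origin (TCP) lies on the mounting face of the last link; the fingertips stand 173 mm ahead of it and the grasp point (between the pads) lies 155 mm ahead of it; z points along the fingers, y is the line along which they close (so a half turn about z gives the same grasp; the last joint's range is limited). The gripper opens to 85 mm and grips with 20 to 120 N. Pads are 22 mm wide; open, the fingers measure 114 mm over their backs; the gripper's body (76 mm by 85 mm) begins 54 mm behind the grasp point. The pads swing forward as they close: fully open they stand 13 mm farther back than shut.
Start: joints at [1.002, 0.477, 0.022, 1.555, -0.011, 1.109, -0.083], TCP at [0.3, -0.605, 0.405] pointing down, gripper open.
Joint ranges: [-2.96, 2.96], [-0.34, 2.1], [-1.41, 1.46], [0.24, 2.44], [-1.37, 4.51], [0.17, 1.92], [-2.96, 2.96]. Speed limits (rad/s): [2.39, 2.39, 3.14, 3.14, 3.14, 3.14, 3.14].

## Interface

Orientations are given as a unit quaternion [w, x, y, z].
In Python, from station import bot gives the robot as it stands. The module is installed in compiled form; this text tells all that it offers.
- The arm moves only by the shell command python3 -m pendant 'ROWS' [FORCE]. ROWS is JSON, a list of rows, each a list of 5 numbers: the finger opening in m, from 0 to 0.0854, then the shift along the tool's x, y, z in m, then the turn about the tool's z in degrees. In form: [[jaw, x, y, z, yaw], ...]. A call has 1 to 12 rows; each row shifts and turns the commanded pose from where the row before left it, along the tool's axes as they then stand; what a row does not reach is not made up. A row lasts 1/12 s, in which the tool goes at most 41.7 mm and 7.16 degrees, less where a joint would pass 70% of its speed; a pose out of reach is approached as far as the arm can. A call with a gripper value outside its range is refused whole. The fingers move at their own pace and stop on an object; FORCE is the grip in N (left out, the last holds). Time passes only in rows, so rows that do not move let the fingers close. It gives the time, the measured TCP pose, the force, the opening and the grip force at its end, in the units of the state.
- bot.get_obs(): the state, without advancing time (a new reading comes with each control period).
- bot.read_camera(name): name is "scene" or "top"; returns (picture, depth): 420x560x3 uint8, blue, green, red; 420x560 float32, m along the optical axis (not along the pixel's ray), 0 where there is no reading.
- bot.camera_model(name): a dict with "intrinsics" (3x3 intrinsics, pixels), "R" (3x3) and "t" (3): a world point X has camera coordinates R X + t. Camera axes: x right, y down, z forward; pixel columns grow to the right and rows downward; lengths in m; the calibration is good to about 2 mm. A picture is of the moment at which its call begins. camera_model takes no time and is no camera call.
- bot.hand_in(): hands the job in; it is judged then, once.
Trained networks look in the newest picture that a camera, given by its name, has taken for a name from the list of things; names that differ only in an ending like _2 or _b are one class to them, and where a whole thing is asked for, a point or a joint stands for the part that bears it (a point fixed in the world has none). Each returns a list of dicts, best first, with "score" (0 to 1); they miss things now and then, are a little off and sometimes report something else, mostly with a low value. They report only what shows in the picture. A call takes as long as a camera call. They do not tell look-alikes from the thing itself.
- bot.boxes_of(name, camera): "at" ([column, row] in pixels, amid what is visible of it).
- bot.trace(name, camera): "mask" (420x560 bool, what is visible of it) and "at" ([column, row] in pixels, amid what is visible of it).
- bot.pinpoint(name, camera): "at" ([column, row] in pixels: a listed point, or the origin of a listed thing).
The state is a dict: "t": time; "q": joint angles; "joint_vel": joint speeds; "joint_torque": joint torques, N m; "eef_pos": TCP position; "tool_rot": TCP orientation; "contact_force": force on the tool from outside, world axes, zero at the start; "torque": the same for the moment, N m; "gripper_width": opening from 0.0 (shut) to 1.0 (fully open); "grasp_force": force on a finger pad.
Only numpy, scipy, OpenCV 4.12 (cv2) and the standard library are available. Lean on these libraries where they do the work, as an engineer would, in place of code of your own. Each camera call takes 0.05 s, during which the arm holds its last target. There are 200 camera calls.

## Task

Stand the small carton that waits upright by itself at the front right of the table on the free floor of the wire delivery crate, then swing the crate's gate shut and fasten it: lift the latch bar by its thumb tab over the striker as the gate comes home, feel for the backstop, and let the bar drop right down into the catch behind the striker, so that the gate holds by itself. Do not ram or force the bar against its catch, and leave the other things on the table alone.

Things in the scene. Friction and masses are not known exactly. Their poses are not given: they have to be found in the camera images.
- carton: small sealed medicine carton, white with a dark top, 45 x 61 x 75 mm (its x, y, z), upright on the table to the right of the crate; 0.07 to 0.14 kg. Origin: centre of its underside.
- crate: open-topped wire crate fixed to the table. Origin: centre of its footprint at table height; -x is its gate side, z up. Floor top z = 8 mm. Inside x -68 to 76, y -101 to 101 mm; walls 4 mm thick, rim z = 91 mm at the back and sides; front posts 12 mm square, 95 mm tall, at x = -74, y = +-99. Two tube cartons lie inside at the left rear (x over -5, y over -20, tops z = 35 mm).
- free_floor (a point): point on the crate's floor, in its free right rear part (crate x = 20, y = -58 mm): a good place for the middle of the carton, long side along y. Axes as the crate's. In the front right corner a spring buffer (black barrel 17 mm thick, middle z = 45 mm) lies along x at crate y = -80, from x = -66 to -26 mm.
- gate (a joint): gate angle (rad): 0 = parallel to the crate's front, positive = open towards the robot (the free edge, on the right, goes to the crate's -x). Range -0.06 to 1.25. It stays where it is left (hinge friction 0.04 N m), but below 0.15 rad the spring buffer, 179 mm from the hinge, pushes it open again: 1.2 N at first touch, 5.5 N at angle 0. The latched gate stands between -0.06 and 0.1.
- gate_hinge (a point): point on the gate's upright hinge axis (crate x = -84, y = 99 mm, 50 mm above the table). Its axes are the gate's: y from the free edge to the hinge, x normal to the gate, towards the crate's inside when shut. The gate is 6 mm thick, ends 186 mm from the hinge; top edge z = 95 mm.
- latch (a joint): angle of the latch bar on its pivot (rad): 0 = level, lying on its rest on the gate; positive = free end lifted; range 0 to 0.30. It falls by its own weight (0.16 kg) when let go, unless pressed sideways against something. To clear the striker it must be lifted to at least 0.13 (0.2 is ample); at any angle it still meets the backstop.
- latch_pivot (a point): pivot of the latch bar on the gate's outer face (gate frame x = -14, y = -40 mm; 75 mm above the table). The bar is flat steel, 8 mm thick along the gate's normal, 20 mm high, and runs 195 mm from the pivot, past the gate's free edge. Axes turn with the bar: -y along it to its free end, x the gate's normal.
- thumb_tab (a point): grip point on the bar's upright thumb tab: a black-sleeved plate in the bar's plane, 8 mm thick (pinch it along the gate's normal), 26 mm wide, top 23 mm above this point. The point lies 120 mm along the bar from the pivot and 49 mm above it (160 mm from the hinge axis along the gate, 124 mm above the table with the bar down). Axes as latch_pivot.
- bar_end (a point): middle of the part of the latch bar that goes into the catch: 179 mm along the bar from the pivot, 219 mm from the hinge axis. Axes as latch_pivot.
- catch (a point): nominal middle of the catch's slot (crate x = -102, y = -120 mm, 75 mm above the table), home of bar_end. Axes as the crate's. The catch is screwed to a slotted foot on the right post and was set by hand: the real one (striker, slot and backstop together) stands up to 13 mm nearer or farther along the crate's x, differently each time. It does not shift in use.
- striker (a point): nominal middle of the striker's top, in front of the slot (crate x = -111.5 mm, 85 mm above the table; shifted as the catch is): a blunt lug 7 mm thick in x, 14 mm long in y. The slot behind it is 12 mm wide in x for the 8 mm bar; its floor (z = 58 mm) is not reached by the bar. Axes as the crate's.
- backstop (a point): nominal middle of the top of the backstop behind the slot (crate x = -92.5 mm, 134 mm above the table; shifted as the catch is): a plate 7 mm thick in x, 14 mm long in y, that stops the lifted bar when the gate is home; find it by touch. Axes as the crate's.
- strip_pack: pack of tablet strips with a rubber band, 46 x 83 x 26 mm, to the right of the carton near the table's edge; to be left alone. Origin: centre of its underside.
- tape_roll: roll of packing tape, 112 mm across and 58 mm high, lying flat to the left; to be left alone. Origin: centre of its underside.
- stapler: stapler, 125 x 30 x 55 mm, to the left at the back; to be left alone. Origin: centre of its underside.
Mind the look-alikes: they are no part of the job. Leave any green or orange look-alike of the carton alone.

How it is judged:
On the way, in this order (a step that is already met when the one before it is completed fails the run):
1. the carton stands on the crate's floor, let go (x of carton in the frame of crate between -0.065 and 0.06 m and y of carton in the frame of crate between -0.085 and 0.085 m and z of carton in the frame of crate below 0.016 m and angle between carton's own z axis and vertical below 0.15 rad and contact force between the fingers and carton below 0.1 N), for 0.2 s.
2. the gate is brought home with the latch bar held up above the striker (value of joint latch above 0.1 rad and value of joint gate below 0.115 rad), for 0.1 s.
At the end, for the whole second after the job is handed in: The carton stands upright (within 0.15 rad) on the crate's floor inside the walls; the gate is shut and held by the latch alone (gate angle below 0.11 rad) with the bar fully down behind the striker (latch angle below 0.03 rad); all let go and at rest (x of carton in the frame of crate between -0.065 and 0.06 m and y of carton in the frame of crate between -0.085 and 0.085 m and z of carton in the frame of crate below 0.016 m and angle between carton's own z axis and vertical below 0.15 rad and value of joint gate below 0.11 rad and value of joint latch below 0.03 rad and velocity of joint gate between -0.02 and 0.02 rad/s and linear speed of carton below 0.01 m/s); the robot touches nothing.
It fails at once if the latch bar is rammed against or forced on its catch (more than 12 N between them) (contact force between latch and keeper above 12 N).
It fails at once if the strip pack, the tape roll or the stapler is shifted by more than 20 mm (distance of any of strip_pack, tape_roll, stapler from where it was at the start of the episode above 0.02 m).
It also fails if it takes over 70 s, if anything falls off the work surface, if the arm or the gripper's body presses on something with over 40 N, if the wrist force passes 120 N, or if a joint passes its speed limit or range.

## Working session

There is one attempt and no reset: what is moved stays moved. The work goes in short steps, Python scripts to look and compute and a shell command to move; the robot and the scene stay as the last step left them, time stands still between calls to the robot, and variables do not carry over. Pictures are saved under pics/ and viewed, at most 10 in all, crops included, and the job is handed in when it is done.

```bash
mkdir -p pics; cat > h.py <<'E'
import numpy as np, cv2
from station import bot
def pix(cam,D,uv,r=2):
    u,v=int(round(uv[0])),int(round(uv[1])); p=D[max(0,v-r):v+r+1,max(0,u-r):u+r+1]; p=p[p>0]
    return back(cam,uv,np.median(p)) if len(p) else None
def back(cam,uv,z):
    m=bot.camera_model(cam);K,R,t=map(np.array,(m["intrinsics"],m["R"],m["t"]))
    return R.T@(np.linalg.inv(K)@np.array([uv[0],uv[1],1])*z-t)
def atz(cam,uv,h):
    m=bot.camera_model(cam);K,R,t=map(np.array,(m["intrinsics"],m["R"],m["t"]))
    d=R.T@np.linalg.inv(K)@np.array([uv[0],uv[1],1]);c=-R.T@t
    return c+d*(h-c[2])/d[2]
def cloud(cam,D):
    m=bot.camera_model(cam);K,R,t=map(np.array,(m["intrinsics"],m["R"],m["t"]))
    v,u=np.indices(D.shape);P=np.stack([(u-K[0,2])/K[0,0]*D,(v-K[1,2])/K[1,1]*D,D],-1)
    return (P-t)@R
E
cat > a.py <<'E'
from h import *
np.set_printoptions(precision=4,suppress=True)
ims=[]
for c in("scene","top"):
    I,D=bot.read_camera(c);cv2.imwrite(f"pics/{c}0.png",I);np.save(f"{c}0.npy",D)
    print(c,"campos",-np.array(bot.camera_model(c)["R"]).T@bot.camera_model(c)["t"])
    for n,h in(("carton",0),("crate",0),("free_floor",.008),("gate_hinge",.05),("latch_pivot",.075),("thumb_tab",.124),("bar_end",.075),("catch",.075),("striker",.085),("backstop",.134),("strip_pack",0)):
        for d in bot.pinpoint(n,c)[:2]: print(n,round(d["score"],2),np.round(d["at"],1),atz(c,d["at"],h))
o=bot.get_obs();print(o["eef_pos"],o["tool_rot"],o["gripper_width"],o["t"])
E
python3 a.py
```

```text
scene campos [ 1.3473 -0.1948  0.9691]
carton 0.72 [192.9 196.6] [ 0.2539 -0.2879  0.    ]
carton 0.68 [229.5 208.5] [ 0.335  -0.1773  0.    ]
crate 0.86 [324.5 258.8] [0.5948 0.0617 0.    ]
crate 0.46 [298.7 260.5] [ 0.5854 -0.0106  0.    ]
free_floor 0.66 [297.1 263.2] [ 0.6001 -0.0186  0.008 ]
gate_hinge 0.64 [346.  219.5] [0.5057 0.1483 0.05  ]
latch_pivot 0.56 [334.2 208.4] [0.4782 0.119  0.075 ]
thumb_tab 0.65 [298.9 186. ] [0.4144 0.0282 0.124 ]
thumb_tab 0.54 [272. 218.] [ 0.5256 -0.0717  0.124 ]
bar_end 0.51 [277.  188.6] [ 0.3576 -0.0269  0.075 ]
catch 0.65 [269.9 222.5] [ 0.4942 -0.0735  0.075 ]
striker 0.62 [273.7 217.3] [ 0.486  -0.0608  0.085 ]
backstop 0.76 [268.  204.3] [ 0.4812 -0.0743  0.134 ]
backstop 0.54 [275.6 194. ] [ 0.4445 -0.0461  0.134 ]
strip_pack 0.66 [169.1 232.4] [ 0.3986 -0.3663 -0.    ]
strip_pack 0.63 [322.  257.8] [0.5898 0.0558 0.    ]
top campos [ 0.306  -0.0186  1.4306]
carton 0.95 [336.8 170.2] [ 0.5746 -0.1715  0.    ]
carton 0.82 [363.6 203.7] [ 0.474  -0.2499  0.    ]
crate 0.67 [264.3 165.5] [0.5886 0.0453 0.    ]
free_floor 0.91 [283.  157.2] [ 0.6123 -0.0107  0.008 ]
free_floor 0.15 [267.1 221.2] [0.4205 0.0355 0.008 ]
gate_hinge 0.93 [228.2 189.6] [0.5081 0.1467 0.05  ]
latch_pivot 0.73 [229.5 199. ] [0.4777 0.1396 0.075 ]
thumb_tab 0.83 [268.5 220.4] [0.4134 0.0274 0.124 ]
bar_end 0.79 [285.7 237.1] [ 0.3707 -0.0193  0.075 ]
catch 0.73 [303. 197.] [ 0.4838 -0.0678  0.075 ]
catch 0.36 [262.1 165.4] [0.5741 0.0482 0.075 ]
striker 0.72 [262.5 165.1] [0.573  0.0466 0.085 ]
striker 0.61 [299.8 199.4] [ 0.4757 -0.0585  0.085 ]
backstop 0.66 [303.4 188.1] [ 0.5003 -0.0667  0.134 ]
strip_pack 0.97 [408.1 237. ] [ 0.3758 -0.3789  0.    ]
strip_pack 0.58 [155.4 156.5] [0.6158 0.374  0.    ]
[ 0.3002 -0.6046  0.4047] [0.     0.9736 0.2284 0.    ] 1.0000373686080373 1.2
```

View pics/top0.png

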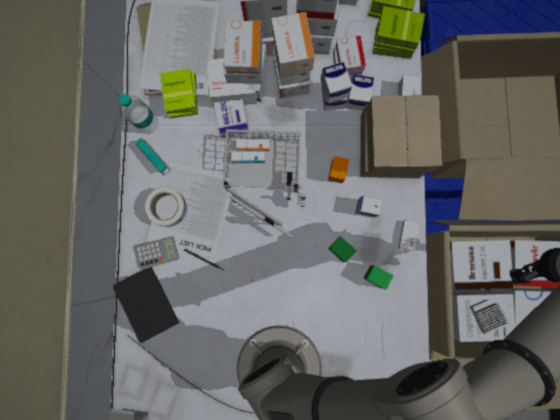

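View pics/scene0.png

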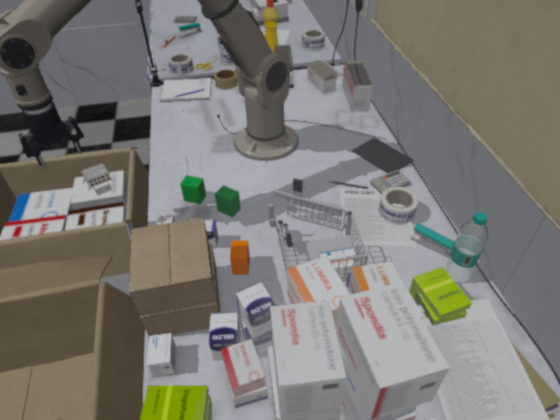

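The top view shows the white carton at about (369,205), orange and green look-alikes at (339,169), (342,249) and (378,276), the crate at columns 228-300 and rows 132-187, the open gate running from (228,187) to (290,237), and the strip pack at (408,235). The scene view is mostly blocked for the carton, so I'll use the top camera's depth to refine positions.

```bash
cat > b.py <<'E'
from h import *
np.set_printoptions(precision=4,suppress=True)
I=cv2.imread("pics/top0.png");D=np.load("top0.npy");P=cloud("top",D);P[D==0]=np.nan
def sel(x0,x1,y0,y1,z0,z1):
    return (P[...,0]>x0)&(P[...,0]<x1)&(P[...,1]>y0)&(P[...,1]<y1)&(P[...,2]>z0)&(P[...,2]<z1)
m=sel(.42,.53,-.31,-.2,.06,.09);q=P[m];r=cv2.minAreaRect(q[:,:2].astype(np.float32))
print("carton top",len(q),r,np.median(q[:,2]),q.mean(0))
print("table z",np.nanmedian(P[sel(.3,.4,-.2,0,-.03,.03)][:,2]))
for n,b in dict(right=(.53,.66,-.075,-.04,.08,.1),left=(.53,.66,.13,.165,.08,.1),back=(.655,.69,-.04,.13,.08,.1),gate=(.33,.5,-.03,.14,.08,.1),tab=(.38,.45,0,.06,.11,.16),catch=(.45,.53,-.10,-.05,.07,.145),backstop=(.45,.53,-.10,-.05,.115,.145)).items():
    q=P[sel(*b)]
    if len(q)>2:
        l=cv2.fitLine(q[:,:2].astype(np.float32),cv2.DIST_HUBER,0,.01,.01).ravel();print(n,len(q),np.median(q,0),q.min(0),q.max(0),l)
C=np.hstack([cv2.resize(I[120:260,190:330],(600,600),interpolation=cv2.INTER_CUBIC)[:, :]]);cv2.imwrite("pics/crop0.png",C)
E
python3 b.py
```

```text
carton top 365 ((0.4596392810344696, -0.2554595470428467), (0.061934031546115875, 0.045577455312013626), 78.30081939697266) 0.07453247590356561 [ 0.4592 -0.2542  0.0743]
table z -0.000342149795682637
right 98 [ 0.5934 -0.0533  0.0903] [ 0.5306 -0.0563  0.0824] [ 0.6583 -0.0477  0.0974] [ 0.9992 -0.0397  0.5928 -0.0526]
left 93 [0.5945 0.153  0.09  ] [0.5315 0.1495 0.0822] [0.6586 0.1578 0.0974] [ 0.9994 -0.0353  0.5943  0.1533]
back 133 [0.667  0.0458 0.0902] [ 0.6608 -0.0392  0.0811] [0.674  0.1284 0.0976] [0.0364 0.9993 0.6668 0.0445]
gate 335 [0.4453 0.0666 0.0869] [ 0.3705 -0.0285  0.08  ] [0.4984 0.1399 0.0997] [0.5922 0.8058 0.4277 0.0405]
tab 46 [0.4096 0.0253 0.1485] [0.3999 0.0145 0.1103] [0.4206 0.0395 0.1525] [0.5854 0.8107 0.4096 0.0264]
catch 91 [ 0.4788 -0.0564  0.0822] [ 0.4573 -0.0714  0.0701] [ 0.5293 -0.0503  0.1354] [ 0.9717  0.2363  0.4834 -0.0584]
backstop 14 [ 0.4788 -0.0659  0.1313] [ 0.4766 -0.0714  0.1256] [ 0.4821 -0.0604  0.1354] [ 0.028   0.9996  0.479  -0.0652]
```

View pics/crop0.png

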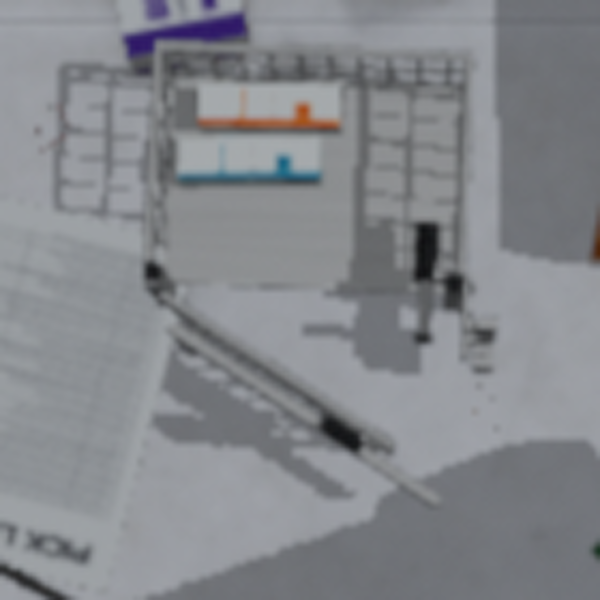

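The crop shows the gate's hinge at (155,275), its free end at (390,445), the tab at (340,432), the backstop and striker at (480,345), and the buffer at (425,250). The fit puts the crate origin at about (0.589, 0.0505) with yaw -0.037. The catch is shifted roughly -13 mm, so the gate should be home at about 0.07-0.09 rad. I'll turn the tool and go over to the carton.

```bash
python3 -m pendant '[[0.0854,0,0,0,-6.5],[0.0854,0,0,0,-6.5],[0.0854,0,0,0,-6.5],[0.0854,0,0,0,-6.5],[0.0854,0,0,0,-6.5],[0.0854,0,0,0,-6.5],[0.0854,0,0,0,-6.5],[0.0854,0,0,0,-6.5]]' && python3 -m pendant '[[0.0854,0.031,0.007,0,0],[0.0854,0.031,0.007,0,0],[0.0854,0.031,0.007,0,0],[0.0854,0.031,0.007,0,0],[0.0854,0.031,0.007,0,0],[0.0854,0.031,0.007,0,0],[0.0854,0.031,0.007,0,0],[0.0854,0.031,0.007,0,0],[0.0854,0.031,0.007,0,0],[0.0854,0.031,0.007,0,0],[0.0854,0.031,0.007,0,0],[0.0854,0.031,0.007,0,0]]' 40
cat > rel.py <<'E'
# rel.py X Y Z toolYangle(deg): shift in tool axes after the yaw, for a grasp point target
from h import *;import sys
from scipy.spatial.transform import Rotation as Ro
x,y,z,a=map(float,sys.argv[1:])
o=bot.get_obs();w=o["tool_rot"];R=Ro.from_quat([w[1],w[2],w[3],w[0]]).as_matrix()
cur=np.degrees(np.arctan2(R[1,1],R[0,1]));yaw=-((a-cur+90)%180-90)
R2=R@Ro.from_euler("z",yaw,degrees=True).as_matrix()
g=o["eef_pos"]+R[:,2]*.155
print("t",round(o["t"],2),"grasp",np.round(g,4),"yang",cur.round(1),"yaw",yaw.round(2),"shift",np.round(R2.T@(np.array([x,y,z])-g),4),"tilt",np.round(R[:2,2],4),"F",np.round(o["contact_force"],1),"w",round(o["gripper_width"],3),"gf",round(o["grasp_force"],1))
E
python3 rel.py .4594 -.255 .05 -11.7
```

```text
t: 1.87
eef_pos: [0.3001, -0.6046, 0.4047]
tool_rot: [-0.0, 0.773, 0.634, -0.0]
contact_force: [-0.3, -0.1, 0.6]
gripper_width: 1.002
grasp_force: 0.0
t: 2.87
eef_pos: [0.4576, -0.2557, 0.405]
tool_rot: [0.0, 0.775, 0.632, 0.0]
contact_force: [-0.1, -0.3, -0.2]
gripper_width: 0.997
grasp_force: 0.0
t 2.87 grasp [ 0.4577 -0.2557  0.25  ] yang -11.6 yaw 0.09 shift [0.0011 0.0014 0.2   ] tilt [ 0.0005 -0.0004] F [-0.1 -0.3 -0.2] w 0.997 gf 0.0
```

```bash
python3 -m pendant '[[0.0854,0.001,0.0015,0.03,0],[0.0854,0,0,0.035,0],[0.0854,0,0,0.035,0],[0.0854,0,0,0.035,0],[0.0854,0,0,0.03,0],[0.0854,0,0,0.02,0],[0.0854,0,0,0.015,0],[0.0854,0,0,0,0]]' 25 && python3 -m pendant '[[0.03,0,0,0,0],[0.03,0,0,0,0],[0.03,0,0,0,0],[0.03,0,0,0,0],[0.03,0,0,0,0],[0.03,0,0,0,0],[0.03,0,0,-0.02,0],[0.03,0,0,-0.035,0],[0.03,0,0,-0.035,0],[0.03,0,0,-0.03,0],[0.03,0,0,-0.02,0],[0.03,0,0,0,0]]' 25
python3 rel.py .6068 -.0085 .2 -2.1
```

```text
t: 3.53
eef_pos: [0.4578, -0.2559, 0.2019]
tool_rot: [-0.002, 0.775, 0.632, -0.001]
contact_force: [0.4, -0.0, 0.4]
gripper_width: 0.999
grasp_force: 0.0
t: 4.53
eef_pos: [0.4601, -0.2568, 0.3497]
tool_rot: [0.004, 0.775, 0.632, 0.002]
contact_force: [0.8, -0.1, -0.9]
gripper_width: 0.527
grasp_force: 28.1
t 4.53 grasp [ 0.4612 -0.2575  0.1947] yang -11.6 yaw -9.52 shift [ 0.2541  0.1364 -0.0053] tilt [ 0.0074 -0.0041] F [ 0.8 -0.1 -0.9] w 0.527 gf 28.1
```

```bash
python3 -m pendant '[[0.03,0,0,-0.01,-4.7],[0.03,0,0,0,-4.8],[0.03,0.025,0.0135,0,0],[0.03,0.026,0.0137,0,0],[0.03,0.026,0.0137,0,0],[0.03,0.026,0.0137,0,0],[0.03,0.026,0.0137,0,0],[0.03,0.026,0.0137,0,0],[0.03,0.026,0.0137,0,0],[0.03,0.026,0.0137,0,0],[0.03,0.026,0.0137,0,0],[0.03,0.02,0.012,0,0]]' && python3 -m pendant '[[0.03,0,0,0,0],[0.03,0,0,0,0]]'
cat > c.py <<'E'
from h import *
np.set_printoptions(precision=4,suppress=True)
I,D=bot.read_camera("top");P=cloud("top",D);P[D==0]=np.nan
O=np.array([.589,.0505]);a=-.037;X=np.array([np.cos(a),np.sin(a)]);Y=np.array([-np.sin(a),np.cos(a)])
d=P[...,:2]-O;cx=d@X;cy=d@Y;z=P[...,2]
H=O-.084*X+.099*Y;print("hinge",H,"free",O+.02*X-.058*Y)
def rep(n,m):
    m=m&(D>0)
    if m.sum()<3: print(n,m.sum());return
    p=np.c_[cx[m],cy[m]].astype(np.float32);l=cv2.fitLine(p,cv2.DIST_HUBER,0,.01,.01).ravel()
    t=np.arctan2(-l[0]*np.sign(-l[1]),abs(l[1]));print(n,m.sum(),"med",np.median(p,0),"world",np.median(P[m],0),"ang",round(float(t),3),"dist of line from hinge",round(float((l[2]+.084)*l[1]-(l[3]-.099)*l[0])*float(np.sign(l[1])),4))
r=np.hypot(cx+.084,cy-.099)
g=(cx<-.09)&(cy>-.12)&(cy<.1)&(r<.2)&(r>.02)
rep("gate",g&(z>.0905)&(z<.099));rep("bar",(cx<-.09)&(r>.19)&(r<.26)&(cy>-.125)&(cx<-.13)&(z>.07)&(z<.1));rep("tab",g&(z>.13)&(z<.17));
rep("backstop",(abs(cy+.12)<.015)&(abs(cx+.1)<.03)&(z>.122)&(z<.145))
rep("striker",(abs(cy+.12)<.012)&(abs(cx+.12)<.03)&(z>.074)&(z<.096))
rep("postR",(abs(cy+.099)<.012)&(abs(cx+.074)<.015)&(z>.08)&(z<.1));rep("postL",(abs(cy-.099)<.012)&(abs(cx+.074)<.015)&(z>.08)&(z<.11))
E
python3 c.py; python3 rel.py .6068 -.0085 .058 -2.1
```

```text
t: 5.53
eef_pos: [0.6034, -0.006, 0.3538]
tool_rot: [-0.001, 0.719, 0.695, -0.0]
contact_force: [-0.1, 0.0, -1.4]
gripper_width: 0.531
grasp_force: 28.0
t: 5.7
eef_pos: [0.6031, -0.0069, 0.3537]
tool_rot: [-0.001, 0.719, 0.695, -0.0]
contact_force: [-0.1, -0.6, -1.1]
gripper_width: 0.524
grasp_force: 28.0
hinge [0.5087 0.1525] free [ 0.6068 -0.0082]
gate 118 med [-0.1367  0.0106] world [0.4528 0.0661 0.0938] ang 0.54 dist of line from hinge 0.0002
bar 50 med [-0.2047 -0.0755] world [ 0.3816 -0.0173  0.0842] ang 0.549 dist of line from hinge -0.0119
tab 40 med [-0.1781 -0.0318] world [0.4099 0.0253 0.1468] ang 0.587 dist of line from hinge -0.0061
backstop 0
striker 0
postR 0
postL 38 med [-0.0763  0.0978] world [0.5162 0.1511 0.0908] ang 1.245 dist of line from hinge 0.0035
t 5.75 grasp [ 0.6024 -0.0087  0.1987] yang -2.1 yaw 0.04 shift [0.0004 0.0046 0.1407] tilt [-0.0019 -0.0005] F [-0.9 -0.1 -0.7] w 0.529 gf 28.0
```

```bash
python3 -m pendant '[[0.03,0,0.0045,0.02,0],[0.03,0,0,0.03,0],[0.03,0,0,0.03,0],[0.03,0,0,0.025,0],[0.03,0,0,0.015,0],[0.03,0,0,0.01,0],[0.03,0,0,0.006,0],[0.03,0,0,0,0],[0.03,0,0,0,0]]' && python3 rel.py .6068 -.0085 .058 -2.1
```

```text
t: 6.5
eef_pos: [0.6079, -0.0092, 0.2193]
tool_rot: [0.0, 0.72, 0.694, 0.0]
contact_force: [-0.4, -0.6, -1.0]
gripper_width: 0.526
grasp_force: 28.0
t 6.5 grasp [ 0.608  -0.0092  0.0643] yang -2.1 yaw -0.04 shift [ 0.0006 -0.0013  0.0063] tilt [ 0.0008 -0.0002] F [-0.4 -0.6 -1. ] w 0.526 gf 28.0
```

```bash
python3 -m pendant '[[0.03,0,0,0.002,0],[0.03,0,0,0.002,0],[0.03,0,0,0.001,0],[0.03,0,0,0.001,0],[0.03,0,0,0,0],[0.03,0,0,0,0]]' && python3 rel.py .6068 -.0085 .058 -2.1
```

```text
t: 7.0
eef_pos: [0.608, -0.0086, 0.2142]
tool_rot: [0.001, 0.72, 0.694, 0.0]
contact_force: [-3.3, -0.4, 9.2]
gripper_width: 0.526
grasp_force: 29.1
t 7.0 grasp [ 0.6082 -0.0087  0.0592] yang -2.1 yaw -0.01 shift [ 0.0002 -0.0014  0.0012] tilt [ 0.0011 -0.0006] F [-3.3 -0.4  9.2] w 0.526 gf 29.1
```

```bash
python3 -m pendant '[[0.045,0,0,-0.001,0],[0.06,0,0,0,0],[0.06,0,0,0,0],[0.06,0,0,0,0],[0.06,0,0,0,0],[0.06,0,0,-0.01,0],[0.06,0,0,-0.02,0],[0.06,0,0,-0.035,0],[0.06,0,0,-0.035,0],[0.06,0,0,-0.035,0],[0.06,0,0,-0.03,0],[0.06,0,0,0,0]]' && python3 rel.py .41 .0253 .25 0
cat > d.py <<'E'
from c import *
cv2.imwrite("pics/x.png",I)
m=(abs(cx-.02)<.05)&(abs(cy+.058)<.06)&(z>.07)&(z<.1)&(cx<.07)&(cy>-.095)
q=np.c_[cx[m],cy[m]].astype(np.float32);print("carton in crate",len(q),cv2.minAreaRect(q),np.median(z[m]))
E

```

```text
t: 8.0
eef_pos: [0.6094, -0.008, 0.3865]
tool_rot: [0.004, 0.72, 0.694, 0.004]
contact_force: [1.6, 0.1, 0.4]
gripper_width: 0.702
grasp_force: 0.0
t 8.0 grasp [ 0.6112 -0.0079  0.2315] yang -2.1 yaw -2.1 shift [ 0.0332 -0.201  -0.0208] tilt [0.0116 0.0004] F [1.6 0.1 0.4] w 0.702 gf 0.0
```

```bash
python3 -m pendant '[[0.06,0,-0.03,0,0],[0.06,0,-0.04,0,6.2],[0.06,0,-0.04,0,6.2],[0.06,0,-0.02,0,6.2],[0.06,0,0,0,6.2],[0.06,0,0,0,6.2],[0.06,0,0,0,0]]' && python3 d.py && python3 rel.py .41 .0253 .22 -33.3
cat > lp.py <<'E'
from h import *
_=bot.read_camera("top")
for n in("thumb_tab","latch_pivot","bar_end","gate_hinge"):
    for d in bot.pinpoint(n,"top")[:1]:print(n,round(d["score"],2),np.round(d["at"],1),atz("top",d["at"],dict(thumb_tab=.124,gate_hinge=.05).get(n,.075)).round(4))
E
python3 lp.py
```

```text
t: 8.58
eef_pos: [0.4783, 0.0048, 0.3794]
tool_rot: [0.0, 0.88, 0.475, 0.0]
contact_force: [0.2, 0.2, -0.7]
gripper_width: 0.697
grasp_force: 0.0
hinge [0.5087 0.1525] free [ 0.6068 -0.0082]
gate 57 med [-0.1157  0.0448] world [0.475  0.0995 0.095 ] ang 0.549 dist of line from hinge 0.0009
bar 0
tab 0
backstop 1
striker 0
postR 0
postL 36 med [-0.0758  0.098 ] world [0.5169 0.1513 0.09  ] ang 1.271 dist of line from hinge 0.0028
carton in crate 1 ((0.0401013121008873, -0.02891002781689167), (0.0, 0.0), 0.0) 0.08460043093249293
t 8.63 grasp [0.4788 0.0048 0.2243] yang -33.0 yaw 0.34 shift [-0.0206 -0.0687  0.0042] tilt [ 0.0009 -0.0003] F [ 0.2 -0.2  0.1] w 0.701 gf 0.0
latch_pivot 0.58 [231.2 196.2] [0.4857 0.1349 0.075 ]
gate_hinge 0.6 [227.5 188.6] [0.511  0.1487 0.05  ]
```

```bash
python3 - <<'E'
from h import *
I,D=bot.read_camera("scene");cv2.imwrite("pics/s1.png",cv2.resize(I[150:300,200:400],(800,600),interpolation=cv2.INTER_CUBIC))
E
python3 rel.py .4092 .026 .18 -33.4
```

```text
t 8.93 grasp [0.4789 0.0046 0.2236] yang -33.0 yaw 0.37 shift [-0.0205 -0.0699  0.0436] tilt [-0.0002  0.0002] F [-0.1 -0.1 -0.5] w 0.697 gf 0.0
```

View pics/s1.png

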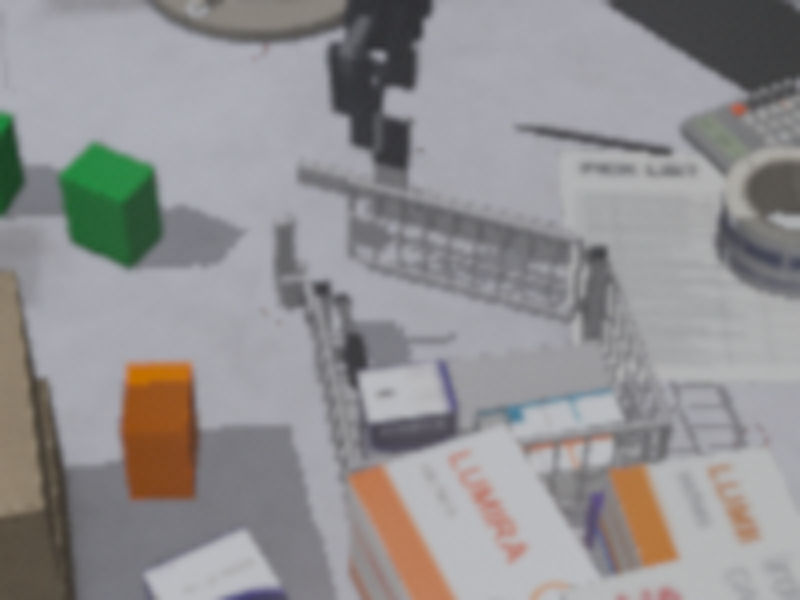

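The carton stands upright inside the crate, at about (405,405) in the crop, clear of the buffer at (350,345) and of the tubes. The gate is still open from (300,170) to (590,260). Next I'll go over the tab.

```bash
python3 -m pendant '[[0.045,-0.005,-0.02,0,0.4],[0.045,-0.0055,-0.025,0,0],[0.045,-0.005,-0.018,0.005,0],[0.045,-0.005,-0.007,0.01,0],[0.045,0,0,0.02,0],[0.045,0,0,0.009,0],[0.045,0,0,0,0],[0.045,0,0,0,0]]' && python3 rel.py .4092 .026 .127 -33.4; python3 c.py
```

```text
t: 9.6
eef_pos: [0.4094, 0.0261, 0.3346]
tool_rot: [-0.0, 0.881, 0.473, -0.0]
contact_force: [0.6, 0.0, -0.7]
gripper_width: 0.529
grasp_force: 0.0
t 9.6 grasp [0.4092 0.0261 0.1796] yang -33.5 yaw -0.08 shift [-0.0001  0.0001  0.0526] tilt [-0.0012  0.0003] F [ 0.6  0.  -0.7] w 0.529 gf 0.0
hinge [0.5087 0.1525] free [ 0.6068 -0.0082]
gate 8 med [-0.0971  0.0764] world [0.4948 0.1305 0.0954] ang 0.416 dist of line from hinge -0.0026
bar 0
tab 0
backstop 15 med [-0.1058 -0.1202] world [ 0.4787 -0.0657  0.1328] ang -0.056 dist of line from hinge -0.0343
striker 32 med [-0.1147 -0.1166] world [ 0.4704 -0.0617  0.0836] ang 1.225 dist of line from hinge 0.1921
postR 29 med [-0.073  -0.1007] world [ 0.5123 -0.0476  0.0938] ang -1.51 dist of line from hinge -0.1984
postL 35 med [-0.0746  0.1005] world [0.5182 0.1536 0.0894] ang 1.343 dist of line from hinge 0.0017
```

```bash
python3 -m pendant '[[0.045,0,0,0.02,0],[0.045,0,0,0.02,0],[0.045,0,0,0.0125,0],[0.03,0,0,0,0],[0.015,0,0,0,0],[0.0,0,0,0,0],[0.0,0,0,0,0],[0.0,0,0,0,0],[0.0,0,0,0,0],[0,0,0,0,0],[0,0,0,0,0]]' 25 && python3 rel.py .4092 .026 .127 -33.4
```

```text
t: 10.57
eef_pos: [0.4099, 0.026, 0.2832]
tool_rot: [0.001, 0.881, 0.473, 0.001]
contact_force: [1.4, -1.3, 7.1]
gripper_width: 0.091
grasp_force: 30.5
t 10.57 grasp [0.4103 0.026  0.1282] yang -33.5 yaw -0.14 shift [-0.0006 -0.0009  0.0012] tilt [0.0027 0.0001] F [ 1.4 -1.3  7.1] w 0.091 gf 30.5
```

```bash
python3 -m pendant '[[0,0.0011,0,-0.0024,0],[0,0.0011,0,-0.0024,0],[0,0.0012,0,-0.0024,0],[0,0.0012,0,-0.0023,0],[0,0.0013,0,-0.0023,0],[0,0.0013,0,-0.0023,0],[0,0.0014,0,-0.0023,0],[0,0.0014,0,-0.0022,0],[0,0.0014,0,-0.0022,0],[0,0.0015,0,-0.0022,0],[0,0,0,0,0],[0,0,0,0,0]]' && python3 rel.py .4092 .026 .127 -33.4
cat > sw.py <<'E'
# tool-frame row for turning the gate shut by dth about the hinge
from h import *
from scipy.spatial.transform import Rotation as Ro
o=bot.get_obs();w=o["tool_rot"];R=Ro.from_quat([w[1],w[2],w[3],w[0]]).as_matrix()
H=np.array([.5087,.1525]);a=-.037
g=(o["eef_pos"]+R[:,2]*.155);cur=np.arctan2(R[1,1],R[0,1]);th=-(cur-a)
yh=np.array([np.cos(np.pi/2+cur),np.sin(np.pi/2+cur)]);xh=np.array([np.cos(cur),np.sin(cur)])
d=g[:2]-H;print("tool-theta",th.round(4),"s",-d@yh.round(4),"n",d@xh.round(4),"grasp",g.round(4),"F tool",np.round(R.T@o["contact_force"],1))
# theta from position with tab offset -14 mm
r=np.hypot(*d);phi=np.arctan2(-d@np.array([np.cos(a),np.sin(a)]),-d@np.array([-np.sin(a),np.cos(a)]));print("theta from pos",phi-np.arctan2(.014,np.sqrt(r*r-.014**2)),"r",r)
for dt in(2,3,5,):
    b=np.radians(dt);c=np.array([[np.cos(b),-np.sin(b)],[np.sin(b),np.cos(b)]]);p=c@d-d;print(dt,"deg: x",(p@yh).round(5),"y",(p@xh).round(5),"yaw",-dt)
E
python3 sw.py; python3 lp.py
```

```text
t: 11.57
eef_pos: [0.4161, 0.0367, 0.3053]
tool_rot: [0.0, 0.881, 0.473, -0.0]
contact_force: [2.8, -0.9, -2.8]
gripper_width: 0.089
grasp_force: 32.0
t 11.57 grasp [0.4161 0.0367 0.1503] yang -33.5 yaw -0.11 shift [-0.0127  0.0001  0.0233] tilt [-0.0001 -0.0002] F [ 2.8 -0.9 -2.8] w 0.089 gf 32.0
tool-theta 0.5478 s 0.14767555577433106 n -0.013267710976002586 grasp [0.4161 0.0367 0.1503] F tool [0.8 2.8 2.8]
theta from pos 0.5428288122005939 r 0.14827582135096892
2 deg: x -0.00037 y 0.00516 yaw -2
3 deg: x -0.00049 y 0.00775 yaw -3
5 deg: x -0.00059 y 0.01292 yaw -5
gate_hinge 0.56 [303.9 190.7] [ 0.5053 -0.0713  0.05  ]
```

```bash
python3 -m pendant '[[0,-0.0004,0.00645,0,-2.5],[0,-0.0004,0.00645,0,-2.5],[0,-0.0004,0.00645,0,-2.5],[0,-0.0004,0.00645,0,-2.5],[0,-0.0004,0.00645,0,-2.5],[0,-0.0004,0.00645,0,-2.5],[0,-0.0004,0.00645,0,-2.5],[0,-0.0004,0.00645,0,-2.5],[0,0,0,0,0],[0,0,0,0,0]]' && python3 sw.py
```

```text
t: 12.65
eef_pos: [0.4617, 0.011, 0.3053]
tool_rot: [0.001, 0.786, 0.619, -0.001]
contact_force: [0.6, -5.4, 1.8]
gripper_width: 0.09
grasp_force: 30.8
tool-theta 0.2 s 0.1489028226948294 n -0.012537976628314546 grasp [0.4616 0.0107 0.1503] F tool [-5.1  1.9 -1.7]
theta from pos 0.1901715820681401 r 0.14942157740870882
2 deg: x -0.00035 y 0.0052 yaw -2
3 deg: x -0.00045 y 0.00781 yaw -3
5 deg: x -0.00053 y 0.01302 yaw -5
```

```bash
python3 -m pendant '[[0,0,0.0026,0,-1],[0,0,0.0026,0,-1],[0,0,0.0026,0,-1],[0,0,0.0026,0,-1],[0,0,0.0026,0,-1],[0,0,0,0,0],[0,0,0,0,0]]' && python3 sw.py
```

```text
t: 13.23
eef_pos: [0.4739, 0.0076, 0.3054]
tool_rot: [0.001, 0.758, 0.652, -0.002]
contact_force: [-2.7, -7.9, 5.3]
gripper_width: 0.09
grasp_force: 32.4
tool-theta 0.1137 s 0.1490564085252234 n -0.012828279457284066 grasp [0.4736 0.0071 0.1504] F tool [-8.2 -1.5 -5.3]
theta from pos 0.10579866423968097 r 0.1496030958489619
2 deg: x -0.00036 y 0.00521 yaw -2
3 deg: x -0.00047 y 0.00782 yaw -3
5 deg: x -0.00055 y 0.01304 yaw -5
```

```bash
python3 -m pendant '[[0,-0.0001,0.0007,0,-0.25],[0,-0.0001,0.0006,0,-0.25],[0,0,0,0,0],[0,0,0,0,0]]' && python3 sw.py
```

```text
t: 13.57
eef_pos: [0.475, 0.0073, 0.3054]
tool_rot: [0.001, 0.755, 0.655, -0.002]
contact_force: [-2.5, -8.9, 4.6]
gripper_width: 0.093
grasp_force: 33.0
tool-theta 0.1049 s 0.14904993669068692 n -0.013000480562769381 grasp [0.4748 0.0068 0.1504] F tool [-9.2 -1.2 -4.6]
theta from pos 0.09817985117821733 r 0.14962361132316074
2 deg: x -0.00036 y 0.00521 yaw -2
3 deg: x -0.00048 y 0.00782 yaw -3
5 deg: x -0.00057 y 0.01304 yaw -5
```

```bash
python3 -m pendant '[[0,-0.001,0,-0.0005,0],[0,-0.001,0,0,0],[0,0,0.0005,0,-0.2],[0,0,0.0005,0,-0.2],[0,0,0,0,0],[0,0,0,0,0]]' && python3 sw.py
```

```text
t: 14.07
eef_pos: [0.476, 0.0067, 0.3055]
tool_rot: [0.0, 0.752, 0.659, -0.001]
contact_force: [-1.3, -5.0, 0.6]
gripper_width: 0.093
grasp_force: 33.6
tool-theta 0.0959 s 0.14902652114128756 n -0.01329079495813331 grasp [0.4758 0.0066 0.1505] F tool [-5.2 -0.6 -0.6]
theta from pos 0.09112701434537893 r 0.14961549081010017
2 deg: x -0.00037 y 0.00521 yaw -2
3 deg: x -0.00049 y 0.00782 yaw -3
5 deg: x -0.00059 y 0.01304 yaw -5
```

```bash
python3 -m pendant '[[0,-0.0003,0.0006,0,-0.25],[0,-0.0002,0.0006,0,-0.25],[0,0,0,0,0],[0,0,0,0,0]]' && python3 sw.py|head -2
```

```text
t: 14.4
eef_pos: [0.4772, 0.0063, 0.3056]
tool_rot: [-0.0, 0.75, 0.662, -0.0]
contact_force: [-0.3, -4.7, -0.2]
gripper_width: 0.09
grasp_force: 33.5
tool-theta 0.087 s 0.14905860363199205 n -0.013300698230275923 grasp [0.4771 0.0062 0.1506] F tool [-4.7  0.3  0.2]
theta from pos 0.0823294725874046 r 0.14965376638026542
```

```bash
python3 -m pendant '[[0,-0.0002,0.0006,0,-0.25],[0,0,0.0004,0,-0.15],[0,0,0,0,0],[0,0,0,0,0]]' && python3 sw.py|head -2
```

```text
t: 14.73
eef_pos: [0.4781, 0.0061, 0.3056]
tool_rot: [-0.0, 0.747, 0.665, -0.0]
contact_force: [-1.5, -5.4, -0.2]
gripper_width: 0.09
grasp_force: 33.7
tool-theta 0.0799 s 0.14906039351982556 n -0.013364133811384408 grasp [0.478  0.006  0.1506] F tool [-5.5 -0.9  0.2]
theta from pos 0.07559476108998207 r 0.14965515296248524
```

```bash
python3 -m pendant '[[0,-0.0001,0.0005,0,-0.2],[0,0,0.0003,0,-0.1],[0,0,0,0,0],[0,0,0,0,0]]' && python3 sw.py|head -2
```

```text
t: 15.07
eef_pos: [0.4789, 0.0059, 0.3056]
tool_rot: [-0.0, 0.745, 0.667, -0.0]
contact_force: [-0.9, -5.1, 0.3]
gripper_width: 0.087
grasp_force: 33.9
tool-theta 0.0747 s 0.14909912791527818 n -0.013363864770980966 grasp [0.4788 0.0058 0.1506] F tool [-5.2 -0.3 -0.3]
theta from pos 0.07045769474467006 r 0.14969154564095932
```

```bash
python3 -m pendant '[[0,-0.0001,0.0005,0,-0.2],[0,0,0,0,0],[0,0,0,0,0]]' && python3 sw.py|head -2
```

```text
t: 15.32
eef_pos: [0.4794, 0.0058, 0.3056]
tool_rot: [-0.0, 0.744, 0.668, -0.0]
contact_force: [-0.9, -5.2, -0.6]
gripper_width: 0.09
grasp_force: 34.0
tool-theta 0.0711 s 0.14908160461235734 n -0.013408393461876979 grasp [0.4793 0.0057 0.1506] F tool [-5.2 -0.3  0.7]
theta from pos 0.06713371590926129 r 0.14967767391963346
```

```bash
python3 -m pendant '[[0,0,0.0005,0,-0.2],[0,0,0,0,0],[0,0,0,0,0]]' && python3 sw.py|head -2
```

```text
t: 15.57
eef_pos: [0.4799, 0.0057, 0.3056]
tool_rot: [-0.0, 0.743, 0.669, -0.0]
contact_force: [-1.4, -5.6, -0.1]
gripper_width: 0.089
grasp_force: 34.1
tool-theta 0.0677 s 0.14912815125494566 n -0.013427777229415806 grasp [0.4797 0.0056 0.1506] F tool [-5.7 -0.8  0.1]
theta from pos 0.06395673860552388 r 0.1497336024083358
```

```bash
python3 -m pendant '[[0,0,0.0005,0,-0.2],[0,0,0,0,0],[0,0,0,0,0]]' && python3 sw.py|head -2
```

```text
t: 15.82
eef_pos: [0.4803, 0.0056, 0.3056]
tool_rot: [-0.0, 0.742, 0.67, -0.0]
contact_force: [-1.0, -5.8, 0.1]
gripper_width: 0.088
grasp_force: 34.2
tool-theta 0.0643 s 0.14911017289220393 n -0.013475635028371912 grasp [0.4802 0.0055 0.1506] F tool [-5.9 -0.4 -0.1]
theta from pos 0.06075121379702794 r 0.14971432126697842
```

```bash
python3 - <<'E'
from h import *
I,D=bot.read_camera("scene");T,_=bot.read_camera("top")
cv2.imwrite("pics/s2.png",np.hstack([cv2.resize(I[170:270,240:340],(400,400),interpolation=cv2.INTER_CUBIC),cv2.resize(T[160:230,250:320],(400,400),interpolation=cv2.INTER_CUBIC)]))
E
python3 c.py
```

```text
hinge [0.5087 0.1525] free [ 0.6068 -0.0082]
gate 28 med [-0.1036  0.0262] world [0.4867 0.0804 0.0934] ang 0.215 dist of line from hinge -0.003
bar 0
tab 0
backstop 0
striker 0
postR 0
postL 42 med [-0.0777  0.0977] world [0.5149 0.1512 0.0919] ang 1.186 dist of line from hinge 0.004
```

View pics/s2.png

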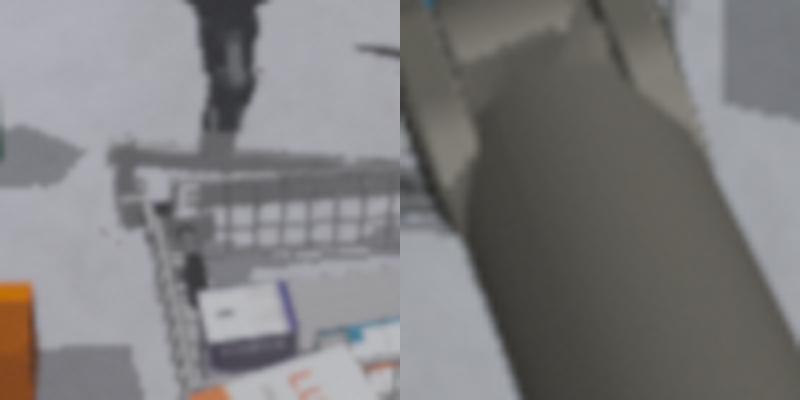

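The scene crop (left half) shows the lifted bar lying just in front of the backstop at (125,160), with the gate nearly shut and the carton upright at (245,320). The top view is blocked by the arm. I'll keep feeling in half-millimetre steps.

```bash
python3 -m pendant '[[0,0,0.0006,0,-0.2],[0,0,0,0,0],[0,0,0,0,0]]' && python3 sw.py|head -2
```

```text
t: 16.22
eef_pos: [0.4809, 0.0055, 0.3056]
tool_rot: [-0.0, 0.741, 0.672, -0.001]
contact_force: [-2.2, -4.9, 0.3]
gripper_width: 0.087
grasp_force: 34.0
tool-theta 0.0608 s 0.14912502218109713 n -0.013431890544448589 grasp [0.4808 0.0054 0.1506] F tool [-5.1 -1.7 -0.3]
theta from pos 0.05695025359937676 r 0.1497325476297813
```

```bash
python3 -m pendant '[[0,0,0.0006,0,-0.2],[0,0,0,0,0],[0,0,0,0,0]]' && python3 sw.py|head -2
```

```text
t: 16.47
eef_pos: [0.4815, 0.0054, 0.3055]
tool_rot: [-0.0, 0.74, 0.673, -0.001]
contact_force: [-2.3, -5.3, -0.8]
gripper_width: 0.088
grasp_force: 33.8
tool-theta 0.0573 s 0.14912597021256788 n -0.013385439866640118 grasp [0.4813 0.0053 0.1505] F tool [-5.5 -1.8  0.8]
theta from pos 0.053209254168616646 r 0.14971853705440655
```

```bash
python3 -m pendant '[[0,0,0.0006,0,-0.2],[0,0,0,0,0],[0,0,0,0,0]]' && python3 sw.py|head -2
```

```text
t: 16.72
eef_pos: [0.4821, 0.0053, 0.3055]
tool_rot: [-0.0, 0.739, 0.674, -0.001]
contact_force: [-1.2, -5.6, 1.1]
gripper_width: 0.089
grasp_force: 33.7
tool-theta 0.0539 s 0.1491867884789924 n -0.013318169432931303 grasp [0.4819 0.0051 0.1505] F tool [-5.7 -0.7 -1.1]
theta from pos 0.04934828502469332 r 0.14977547531132973
```

```bash
python3 -m pendant '[[0,0,0.0006,0,-0.2],[0,0,0,0,0],[0,0,0,0,0]]' && python3 sw.py|head -2
```

```text
t: 16.97
eef_pos: [0.4826, 0.0052, 0.3056]
tool_rot: [-0.0, 0.737, 0.676, -0.001]
contact_force: [-0.5, -5.9, 0.4]
gripper_width: 0.089
grasp_force: 33.5
tool-theta 0.0504 s 0.14920831904290688 n -0.013295015087310185 grasp [0.4824 0.005  0.1506] F tool [-6.  -0.  -0.4]
theta from pos 0.04568218020256107 r 0.14979678951672964
```

```bash
python3 -m pendant '[[0,0,0.0005,0,-0.2],[0,-0.0002,0.0005,0,-0.2],[0,0,0,0,0],[0,0,0,0,0]]' && python3 sw.py|head -2
```

```text
t: 17.3
eef_pos: [0.4831, 0.0051, 0.3055]
tool_rot: [-0.001, 0.735, 0.678, -0.001]
contact_force: [-4.3, -6.1, 3.1]
gripper_width: 0.087
grasp_force: 37.2
tool-theta 0.0436 s 0.14914204962623814 n -0.013989809388373603 grasp [0.4828 0.005  0.1505] F tool [-6.4 -3.9 -3.1]
theta from pos 0.04351096850443392 r 0.1497899709797168
```

```bash
python3 -m pendant '[[0,0,0.0005,0,-0.2],[0,-0.0002,0.0005,0,-0.2],[0,0,0,0,0],[0,0,0,0,0]]' && python3 sw.py|head -2
```

```text
t: 17.63
eef_pos: [0.4835, 0.005, 0.3054]
tool_rot: [-0.001, 0.733, 0.681, -0.002]
contact_force: [-7.9, -4.9, 6.3]
gripper_width: 0.089
grasp_force: 42.1
tool-theta 0.0368 s 0.14911812054241125 n -0.014923293801398297 grasp [0.4828 0.0049 0.1504] F tool [-5.4 -7.5 -6.3]
theta from pos 0.042953430431251646 r 0.14986007859821
```

```bash
python3 -m pendant '[[0,0,-0.0015,0,0.5],[0,0,-0.0015,0,0.6],[0,0,0,0,0],[0,0,0,0,0],[0,0,0,0,0]]' && python3 sw.py|head -2
```

```text
t: 18.05
eef_pos: [0.4817, 0.0052, 0.3056]
tool_rot: [-0.0, 0.739, 0.674, -0.0]
contact_force: [-2.5, -4.7, -0.9]
gripper_width: 0.092
grasp_force: 33.7
tool-theta 0.0552 s 0.14916935734951786 n -0.013395815827345907 grasp [0.4816 0.0052 0.1506] F tool [-4.9 -2.1  0.9]
theta from pos 0.05117030967904841 r 0.14976214829591306
```

```bash
python3 -m pendant '[[0,-0.0015,-0.0002,0.0022,0],[0,-0.0014,0,0.0022,0],[0,-0.0014,0,0.0022,0],[0,-0.0014,0,0.0023,0],[0,-0.0013,0,0.0023,0],[0,0,0,0,0],[0,0,0,0,0]]' && python3 sw.py|head -2
```

```text
t: 18.63
eef_pos: [0.4815, -0.0014, 0.2949]
tool_rot: [0.0, 0.739, 0.674, 0.001]
contact_force: [-1.9, -3.1, 4.2]
gripper_width: 0.09
grasp_force: 32.3
tool-theta 0.0555 s 0.15567844388978203 n -0.012690726445642946 grasp [ 0.4817 -0.0013  0.1399] F tool [-3.2 -1.6 -4.2]
theta from pos 0.04712288908116173 r 0.15619827091802282
```

```bash
python3 -m pendant '[[0,-0.0013,0,0.0023,0],[0,-0.0012,0,0.0023,0],[0,0,0,0,0],[0,0,0,0,0]]' && python3 sw.py|head -2
```

```text
t: 18.97
eef_pos: [0.4811, -0.0039, 0.2901]
tool_rot: [0.0, 0.739, 0.674, 0.0]
contact_force: [-1.4, -3.9, 3.5]
gripper_width: 0.092
grasp_force: 33.4
tool-theta 0.0555 s 0.1581805364260824 n -0.012942421900426212 grasp [ 0.4812 -0.0038  0.1351] F tool [-4.  -1.  -3.5]
theta from pos 0.04874942666095493 r 0.1587140690681854
```

```bash
python3 -m pendant '[[0,-0.0012,0,0.0024,0],[0,-0.0011,0,0.0024,0],[0,-0.0008,0,0.0015,0],[0,0,0,0,0],[0,0,0,0,0]]' && python3 sw.py|head -2; python3 - <<'E'
from h import *
I,D=bot.read_camera("scene")
cv2.imwrite("pics/s3.png",cv2.resize(I[170:270,240:373],(798,600),interpolation=cv2.INTER_CUBIC))
E
```

```text
t: 19.38
eef_pos: [0.4807, -0.0069, 0.2836]
tool_rot: [-0.0, 0.739, 0.674, 0.0]
contact_force: [-1.8, -2.0, 4.2]
gripper_width: 0.092
grasp_force: 34.1
tool-theta 0.0553 s 0.16126613949592225 n -0.01315453034820034 grasp [ 0.4807 -0.0069  0.1286] F tool [-2.2 -1.6 -4.2]
theta from pos 0.050094526625559424 r 0.16180828629031446
```

View pics/s3.png

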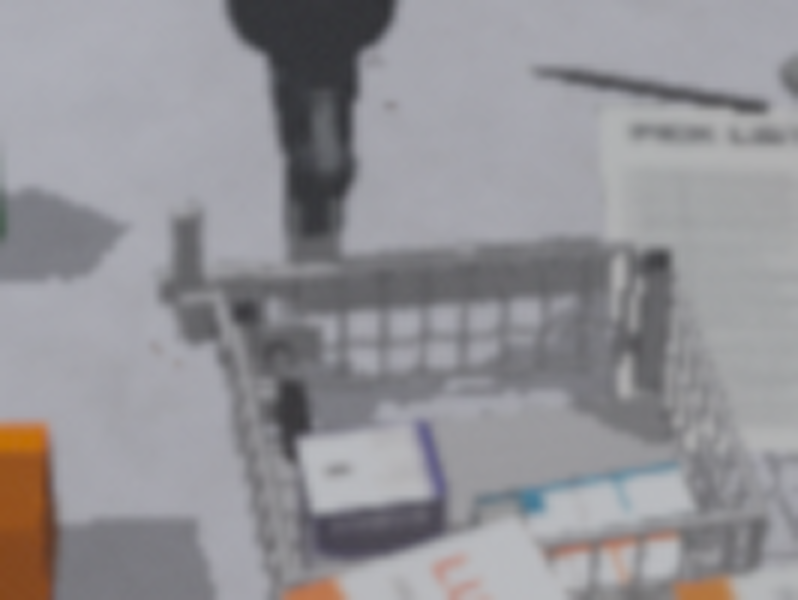

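The bar lies level through the catch, from (165,285) along to the gate, with the backstop standing up at (187,235) and the carton upright. I'll let go and withdraw upwards.

```bash
python3 -m pendant '[[0.01,0,0,0,0],[0.02,0,0,0,0],[0.035,0,0,0,0],[0.045,0,0,0,0],[0.045,0,0,0,0],[0.045,0,0,-0.01,0],[0.045,0,0,-0.02,0],[0.045,0,0,-0.03,0],[0.045,0,0,-0.03,0],[0.045,0,0,-0.03,0],[0.045,0,0,-0.03,0],[0.045,0,0,0,0]]' && python3 -m pendant '[[0.045,0,-0.02,-0.02,0],[0.045,0,0,-0.03,5],[0.045,0,0,-0.03,0],[0.045,-0.03,0,0,0],[0.045,-0.03,0,0,0],[0.045,-0.03,0,0,0],[0.045,-0.03,0,0,0],[0.045,-0.03,0,0,0],[0.045,-0.03,0,0,0],[0.045,-0.03,0,0,0],[0.045,-0.02,0,0,0],[0.045,0,0,0,0]]' && python3 d.py; python3 - <<'E'
from h import *
I=cv2.imread("pics/x.png");S,_=bot.read_camera("scene")
cv2.imwrite("pics/s4.png",np.hstack([cv2.resize(S[170:270,240:340],(400,400),interpolation=cv2.INTER_CUBIC),cv2.resize(I[120:220,220:320],(400,400),interpolation=cv2.INTER_CUBIC)]))
E
```

```text
t: 20.43
eef_pos: [0.482, -0.0064, 0.4402]
tool_rot: [0.004, 0.739, 0.674, 0.004]
contact_force: [1.1, -0.2, 0.5]
gripper_width: 0.526
grasp_force: 0.0
t: 21.43
eef_pos: [0.4178, -0.236, 0.5136]
tool_rot: [0.0, 0.77, 0.638, -0.001]
contact_force: [-0.1, -0.2, -0.4]
gripper_width: 0.527
grasp_force: 0.0
hinge [0.5087 0.1525] free [ 0.6068 -0.0082]
gate 66 med [-0.0946 -0.0334] world [0.4926 0.0206 0.0942] ang 0.057 dist of line from hinge -0.0031
bar 0
tab 44 med [-0.1124 -0.0598] world [ 0.4744 -0.0051  0.1479] ang 0.087 dist of line from hinge -0.0138
backstop 15 med [-0.1058 -0.1201] world [ 0.4788 -0.0656  0.1298] ang -0.015 dist of line from hinge -0.0251
striker 57 med [-0.1164 -0.1173] world [ 0.4684 -0.062   0.0832] ang 1.018 dist of line from hinge 0.1684
postR 34 med [-0.0733 -0.1008] world [ 0.5122 -0.0477  0.0933] ang 1.513 dist of line from hinge 0.2006
postL 38 med [-0.076   0.0986] world [0.5166 0.152  0.0916] ang 1.204 dist of line from hinge 0.0039
carton in crate 350 ((0.018147079274058342, -0.056292783468961716), (0.060424644500017166, 0.046825725585222244), 89.80174255371094) 0.08220061806409595
```

View pics/s4.png

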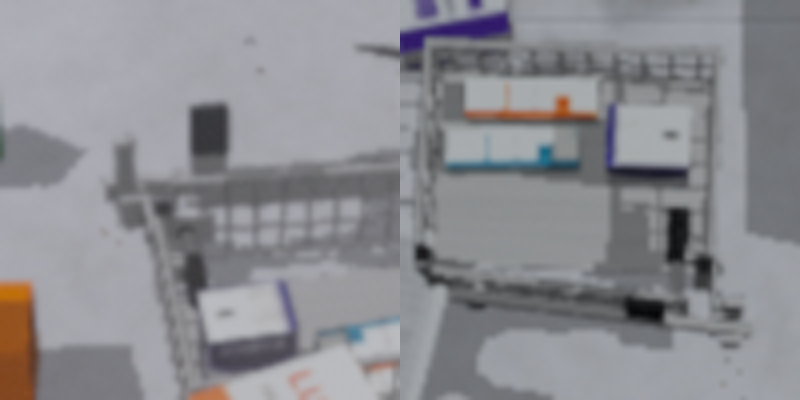

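Both views show the gate shut at about 0.06 rad with the bar in the catch at (730,325). The tab top is at 148 mm, so the bar is down. The carton stands at crate (18, -56) mm with its top at 82 mm, and the arm is clear. I'll hand it in.

```bash
python3 -m pendant '[[0.045,0,0,0,0],[0.045,0,0,0,0],[0.045,0,0,0,0],[0.045,0,0,0,0]]' && python3 -c "
from station import bot
print(bot.hand_in())"
```

```text
t: 21.87
eef_pos: [0.4197, -0.2308, 0.5137]
tool_rot: [0.0, 0.767, 0.641, 0.0]
contact_force: [0.1, -0.8, -0.3]
gripper_width: 0.525
grasp_force: 0.0
the job is handed in; nothing more can be done
None
```

I stood the carton upright on the crate's free floor, shut the gate and latched it with the bar fully down behind the striker, and handed the job in at about 22 s of the 70 s; `hand_in()` returned no verdict.

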